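Close the drying press over the cleaned slips

TASK

Three cleaned wooden slips lie on the aluminium drying press. Take the blue cover plate that has two holes, bring it down on the press, easing it sideways as needed until its holes drop over the two studs, and keep hold of it until it is down on the slips; then let go so that it lies flat. Leave the other two blue plates where they lie.

Things in the scene. Friction and masses are not known exactly. Their poses are not given: they have to be found in the camera images.
- plate_grip (a point): The right plate: blue, 80 (x) x 140 (y) x 8 mm, 0.15 to 0.31 kg, flat on the table, with two round 30 mm through holes at y = +-45 mm, on both sides of a white handle block 20 mm (x) x 36 mm (y) whose top is 48 mm above the plate's underside. Point: handle centre, 32 mm above the underside; z up. Same either way round. Grasp the handle from above across its 20 mm (fingers closing along x), clear of the studs.
- press_bed (a point): Drying press, fixed to the table: aluminium base 120 (x) x 170 (y) x 12 mm with three dark wooden slips, 3 mm thick, on it. Point: centre of the press at the slips' tops, 15 mm above the table; z up. Two upright steel studs, 9 mm in diameter with tapered tips, at y = +-45 mm, rise 30 mm above this point. With the plate home its underside is at this height.
- blank_plate_grip (a point): A bystander: blue plate of the same size with the same white handle but no holes. Point in the handle's centre, 32 mm above its underside. Leave it.
- one_hole_plate_grip (a point): A bystander: blue plate of the same size with the same white handle but only one 30 mm hole, at y = +45 mm. Point in the handle's centre, 32 mm above its underside. Leave it.
Not all that is in view belongs to the job. What is shaped like the part that bears plate_grip but green is not meant.

How it is judged:
On the way:
1. the two-hole plate, still held, is down over the studs, within 8 mm of home (x of plate_grip in the frame of press_bed between -0.015 and 0.015 m and y of plate_grip in the frame of press_bed between -0.015 and 0.015 m and z of plate_grip in the frame of press_bed between 0.02 and 0.04 m and contact force between the fingers and plate above 1 N), for 0.1 s.
At the end, for the whole second after the job is handed in: The two-hole plate lies at rest and flat on the slips (within 6 mm of home height and about 4.5 degrees of level), both studs through its holes (centre within 15 mm of the press centre along and across, yaw within 20 degrees), released (x of plate_grip in the frame of press_bed between -0.015 and 0.015 m and y of plate_grip in the frame of press_bed between -0.015 and 0.015 m and z of plate_grip in the frame of press_bed between 0.026 and 0.038 m and angle between plate_grip's own z axis and vertical below 0.08 rad and angle between the y axis of plate_grip and the y axis of press_bed, either way round below 0.35 rad and linear speed of plate below 0.02 m/s); the robot touches nothing.
It fails at once if another blue plate is moved more than 40 mm (distance of any of blank_plate_grip, one_hole_plate_grip from where it was at the start of the episode above 0.04 m).
It also fails if it takes over 35 s, if anything falls off the work surface, if the arm or the gripper's body presses on something with over 40 N, if the wrist force passes 120 N, or if a joint passes its speed limit or range.

ROBOT

A 6-joint arm with a two-finger parallel gripper is mounted at the origin on the work surface. World frame = base frame: x ahead of the robot, y to its left, z up, the work surface at z = 0. Lengths are in m, angles in rad, forces in N, time in s.
With the tool pointing down it reaches from about 0.325 to 0.9 m from the base axis. Payload 3.5 kg.
Tool frame: the origin (TCP) lies midway between the tips of the shut fingers; the grasp point (between the pads) lies manip.pinch_z behind it (manip.pinch_z is the distance from the TCP to the grasp point, in m); z points along the fingers, y is the line along which they close (so a half turn about z gives the same grasp; the last joint's range is limited). The gripper opens to 85 mm and grips with 20 to 120 N. Pads are 22 mm wide; open, the fingers measure 114 mm over their backs; the gripper's body (76 mm by 85 mm) begins 54 mm behind the grasp point. The pads swing forward as they close: fully open they stand 13 mm farther back than shut.
Start: joints at [1.182, 0.276, -0.026, 1.268, 0, 1.467], TCP at [0.176, 0.6, 0.231] pointing down, gripper open.
Joint ranges: [-3.12, 3.12], [-0.85, 1.88], [-1.08, 1.24], [-1.95, 2.15], [-1.57, 1.53], [-3.14, 3.14]. Speed limits (rad/s): [2.57, 2.57, 3.14, 3.14, 3.14, 3.14].

INTERFACE

Orientations are given as a 3x3 rotation matrix whose columns are the frame's x, y, z axes.
In Python, from plant import manip, get_image, get_calibration gives the robot as it stands.
- The arm moves only by the tool arm_command, never from a script. Its argument "increments" is a list of rows, each a list of 3 entries, a list of its own where there are three numbers: the shift along the tool's x, y, z in mm, then the turn, a rotation vector about the tool's x, y, z in rad, then the closure in counts, from 0 (fully open) to 255 (shut). A call has 1 to 5 rows; each row is the pose to reach, as a shift and turn from the pose commanded when the call began, along the tool's axes at that moment; what a row does not reach only later rows make up. A row lasts 1/12 s, in which the tool goes at most 41.7 mm and 7.16 degrees, less where a joint would pass 70% of its speed; a pose out of reach is approached as far as the arm can. A call with a gripper value outside its range is refused whole. The fingers move at their own pace and stop on an object; "force" is the grip in N (left out, the last holds). Time passes only in rows, so rows that repeat a pose let the fingers close. It gives the time, the measured TCP pose, the force, the opening and the grip force at its end, in the units of the state.
- manip.get_state(): the state, without advancing time (a new reading comes with each control period).
- get_image(name): name is "scene" or "side" or "wrist"; returns (picture, depth): 420x560x3 uint8, blue, green, red; 420x560 float32, m along the optical axis (not along the pixel's ray), 0 where there is no reading.
- get_calibration(name): a dict with "fovy" (degrees; the focal length in pixels is half the picture's height over the tangent of half this angle, whatever the lens; pixels are square), "cx", "cy" (the principal point, pixels), "R" (3x3) and "t" (3): a world point X has camera coordinates R X + t; the wrist camera has in their place "tool_from_camera" (4x4, takes a point from camera to tool coordinates, whose origin is the TCP and whose axes are the flange's). Camera axes: x right, y down, z forward; pixel columns grow to the right and rows downward; lengths in m; the calibration is good to about 2 mm. The wrist camera is an equidistant fisheye: a pixel r from the principal point sees the ray r / f radians off the axis. A picture is of the moment at which its call begins: read the wrist's pose just before it. get_calibration takes no time and is no camera call.
- manip.hand_in(): hands the job in; it is judged then, once.
The state is a dict: "clock": time; "joints": joint angles; "qvel": joint speeds; "tau": joint torques, N m; "eef_pos": TCP position; "tool_rot": TCP orientation; "force": force on the tool from outside, world axes, zero at the start; "wrist_torque": the same for the moment, N m; "finger_gap": opening from 0.0 (shut) to 1.0 (fully open); "grip_force": force on a finger pad.
Only numpy, scipy, OpenCV 4.12 (cv2) and the standard library are available. Lean on these libraries where they do the work, as an engineer would, in place of code of your own. Each camera call takes 0.05 s, during which the arm holds its last target. There are 200 camera calls.

## Working session

There is one attempt and no reset: what is moved stays moved. The work goes in short steps, Python scripts to look and compute and a tool call to move; the robot and the scene stay as the last step left them, time stands still between calls to the robot, and variables do not carry over. Pictures are saved under pics/ and viewed, at most 10 in all, crops included, and the job is handed in when it is done.

Besides the shell and the picture viewer there is one more tool, called after ">>>" as a command line: name --argument value ..., lists and objects as JSON in quotes. arm_command: Moves the arm, as the interface text tells. Its arguments: {"type":"object","properties":{"increments":{"type":"array","items":{"type":"array"}},"force":{"type":"number"}},"required":["increments"]}

```bash
mkdir -p pics; ls; python3 - <<'E'
from plant import manip, get_image, get_calibration
import cv2, numpy as np
s=manip.get_state(); print(s['eef_pos'],np.round(s['tool_rot'],3),s['clock'],manip.pinch_z)
for n in ['scene','side','wrist']:
    im,d=get_image(n); cv2.imwrite(f'pics/{n}0.png',im); np.savez(f'{n}0.npz',im=im,d=d)
    print(n,get_calibration(n),(d>0).mean())
E
```

```text
pics
[0.17590808 0.59890539 0.23013016] [[-0.959  0.282 -0.001]
 [ 0.282  0.959 -0.002]
 [ 0.    -0.002 -1.   ]] 0.0 0.0187
scene {'fovy': 48.94055866432525, 'cx': 276.1945520016402, 'cy': 200.27610240227727, 'R': array([[ 0.56253353,  0.82672183,  0.00932936],
       [ 0.52685244, -0.3497489 , -0.77466264],
       [-0.63716759,  0.44068891, -0.6323059 ]]), 't': array([-0.31828146, -0.13630262,  1.564596  ])} 0.9960459183673469
side {'fovy': 54.52713938530955, 'cx': 278.9580573188147, 'cy': 213.59820808542986, 'R': array([[ 0.75404693, -0.65681065,  0.00360528],
       [-0.48871791, -0.56471954, -0.66501627],
       [ 0.43882574,  0.49969152, -0.74682016]]), 't': array([-0.25447374,  0.30103074,  0.93711115])} 0.9957482993197279
wrist {'fovy': 65.70646984690485, 'cx': 279.25987192334196, 'cy': 205.94388387121023, 'tool_from_camera': array([[ 4.10934167e-04, -9.64229735e-01, -2.65067631e-01,
         6.72216409e-02],
       [ 9.99999913e-01,  3.79181069e-04,  1.70961914e-04,
         4.46755429e-04],
       [-6.43379329e-05, -2.65067678e-01,  9.64229808e-01,
        -1.43666298e-01],
       [ 0.00000000e+00,  0.00000000e+00,  0.00000000e+00,
         1.00000000e+00]])} 0.9789413265306123
```

```bash
python3 - <<'E'
import cv2,numpy as np
a=[cv2.imread(f'pics/{n}0.png') for n in ['scene','side']]
cv2.imwrite('pics/both.png',cv2.resize(np.vstack(a),(800,1200))[:, :]) 
E
```

```text
(no output)
```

View pics/scene0.png

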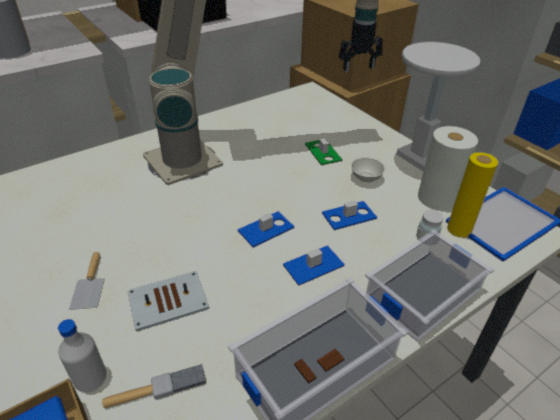

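View pics/side0.png

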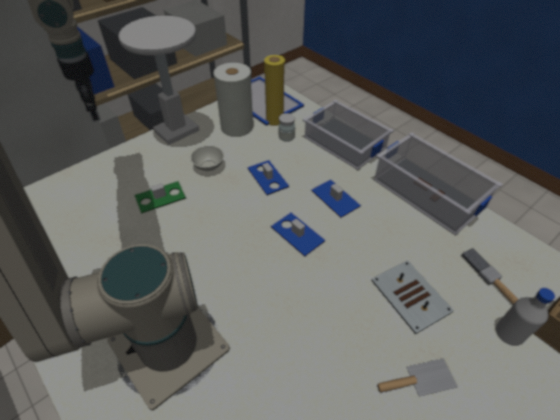

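The scene view shows the two-hole plate at (350,214), with holes at (335,218) and (365,209). The one-hole plate is at (266,228), the blank at (314,264) and the press at (168,300), its studs at (147,299) and (186,287). In the side view, the two-hole plate is at (268,177) and the press at (412,295).

```bash
cat > h.py <<'E'
import numpy as np,cv2
from plant import get_calibration
def cloud(n,d,s=None):
    c=get_calibration(n); f=210/np.tan(np.radians(c['fovy']/2))
    v,u=np.mgrid[:420,:560].astype(float); a=(u-c['cx'])/f; b=(v-c['cy'])/f
    if 'R' in c:
        P=np.stack([a*d,b*d,d],-1); return (P-c['t'])@c['R']
    r=np.hypot(a,b); k=np.tan(r)/np.maximum(r,1e-9)
    P=np.stack([a*k*d,b*k*d,d],-1); T=c['tool_from_camera']
    P=P@T[:3,:3].T+T[:3,3]
    return P@np.array(s['tool_rot']).T+np.array(s['eef_pos'])
def rect(p):
    (c,s,a)=cv2.minAreaRect((p*1000).astype(np.float32)); 
    B=cv2.boxPoints((c,s,a)); e=[B[1]-B[0],B[2]-B[1]]; e=max(e,key=np.linalg.norm)
    return np.round(c,1),np.round(s,1),round(float(np.degrees(np.arctan2(e[1],e[0])))%180,1)
E
python3 - <<'E'
from h import *
for n,seeds in [('scene',[(350,214),(266,228),(314,264)]),('side',[(268,177),(298,233),(336,197)])]:
    z=np.load(n+'0.npz'); im=z['im']; X=cloud(n,z['d']); hsv=cv2.cvtColor(im,cv2.COLOR_BGR2HSV)
    blue=cv2.inRange(hsv,(100,120,60),(130,255,255))
    print(n,'table z',np.median(X[230:260,180:220,2]))
    N,L,st,ce=cv2.connectedComponentsWithStats(blue)
    for s in seeds:
        i=min((k for k in range(1,N) if st[k,4]>150),key=lambda k:np.hypot(*(ce[k]-s)))
        p=X[L==i]; r=rect(p[:,:2]); print(s,st[i,4],r,'z',np.median(p[:,2]))
        dist=np.hypot(X[...,0]-r[0][0]/1e3,X[...,1]-r[0][1]/1e3)
        m=(dist<.04)&(X[...,2]>.042)&(X[...,2]<.06); q=X[m]; print('  handle',m.sum(),rect(q[:,:2]),np.median(q[:,2]))
    cx=(168,300) if n=='scene' else (412,295)
    c=X[cx[1],cx[0]]; dist=np.hypot(X[...,0]-c[0],X[...,1]-c[1])
    m=(dist<.13)&(X[...,2]>.007)&(X[...,2]<.018); m=cv2.morphologyEx(m.astype(np.uint8),cv2.MORPH_OPEN,np.ones((3,3)))>0
    print('press',m.sum(),rect(X[m][:,:2]),np.median(X[m][:,2]))
    m=(dist<.1)&(X[...,2]>.025); 
    N,L,st,ce=cv2.connectedComponentsWithStats(m.astype(np.uint8))
    for k in range(1,N): print('  stud',st[k,4],X[L==k].mean(0).round(4),ce[k])
E
```

```text
scene table z 7.048284033153192e-05
(350, 214) 645 (array([837.2, -94.2]), array([ 154.6, 1108. ]), 129.3) z 0.008185933376784936
  handle 0 (array([0., 0.]), array([0., 0.]), 0.0) nan
(266, 228) 760 (array([ 795.7, -223. ]), array([ 152.9, 1022.8]), 142.5) z 0.00807954771667021
  handle 123 (array([ 785.3, -222.9]), array([29.3, 70.2]), 113.3) 0.05199209287962331
(314, 264) 1033 (array([ 885.8, -200.3]), array([151.4, 895. ]), 133.3) z 0.008250281571871495
  handle 0 (array([0., 0.]), array([0., 0.]), 0.0) nan
press 2868 (array([ 526.8, -285.9]), array([170.1, 124.1]), 77.8) 0.012384150209775884
  stud 25 [ 0.5377 -0.2424  0.0359] [185.  286.4]
  stud 29 [ 0.5187 -0.3304  0.0353] [146.65517241 297.72413793]
side table z -0.00023798612661003
(268, 177) 454 (array([529.4, 277. ]), array([140.4,  76.5]), 76.8) z 0.007323451418579913
  handle 59 (array([528.9, 277.9]), array([41.2, 19.8]), 74.4) 0.04717561123114416
(298, 233) 768 (array([ 235.7, -205.8]), array([793.1, 141. ]), 50.2) z 0.007723142986098892
  handle 0 (array([0., 0.]), array([0., 0.]), 0.0) nan
(336, 197) 649 (array([ 326.5, -199.5]), array([948.4, 138.9]), 42.0) z 0.007699314295377349
  handle 0 (array([0., 0.]), array([0., 0.]), 0.0) nan
press 2844 (array([ 523.6, -286.3]), array([170.5, 122.6]), 77.6) 0.012155269296676412
  stud 22 [ 0.5311 -0.2429  0.0369] [400.95454545 275.09090909]
  stud 26 [ 0.5119 -0.331   0.0368] [425.76923077 303.30769231]
  return _methods._mean(a, axis=axis, dtype=dtype,
  ret = ret.dtype.type(ret / rcount)
```

```bash
cat >> h.py <<'E'
from scipy.spatial.transform import Rotation as Ro
def plan(x,y,z,yaw,s):
    R=np.array(s['tool_rot']); p=np.array(s['eef_pos'])
    a=np.radians(yaw); yy=np.array([np.cos(a),np.sin(a),0]); zz=np.array([0,0,-1.]); G=np.stack([np.cross(yy,zz),yy,zz],1)
    print('shift mm',(R.T@(np.array([x,y,z])-p)*1e3).round(1),'turn',Ro.from_matrix(R.T@G).as_rotvec().round(3),'at',p.round(4),'clock',round(s['clock'],2))
E
python3 - <<'E'
from h import *
from plant import manip
for n,seeds in [('scene',[(350,214),(266,228),(314,264)]),('side',[(268,177),(298,233),(336,197)])]:
    z=np.load(n+'0.npz'); im=z['im']; X=cloud(n,z['d']); hsv=cv2.cvtColor(im,cv2.COLOR_BGR2HSV)
    blue=cv2.inRange(hsv,(100,120,60),(130,255,255))
    blue[(X[...,2]<.003)|(X[...,2]>.012)|(z['d']<.1)]=0
    N,L,st,ce=cv2.connectedComponentsWithStats(blue)
    for s in seeds:
        i=min((k for k in range(1,N) if st[k,4]>150),key=lambda k:np.hypot(*(ce[k]-s)))
        p=X[L==i]; r=rect(p[:,:2]); print(s,st[i,4],r)
        dist=np.hypot(X[...,0]-r[0][0]/1e3,X[...,1]-r[0][1]/1e3)
        q=X[(dist<.035)&(X[...,2]>.042)&(X[...,2]<.06)]; print('  handle',len(q),rect(q[:,:2]))
plan(.528,.277,.14,-14,manip.get_state())
E
```

```text
(350, 214) 612 (array([532.7, 279. ]), array([140.6,  85.5]), 77.2)
  handle 74 (array([533.2, 278.8]), array([36.9, 26.4]), 81.3)
(266, 228) 744 (array([447.6,  45.3]), array([142.4,  83.6]), 89.2)
  handle 75 (array([447.5,  45.2]), array([25.7, 35.9]), 91.0)
(314, 264) 1001 (array([629.7,  73.1]), array([141.5,  81.8]), 84.5)
  handle 101 (array([629.7,  72.8]), array([36.2, 21.6]), 86.3)
(268, 177) 442 (array([529.4, 277. ]), array([140.4,  76.5]), 76.8)
  handle 59 (array([528.9, 277.9]), array([41.2, 19.8]), 74.4)
(298, 233) 758 (array([443.2,  44.2]), array([ 79.2, 139.1]), 90.4)
  handle 81 (array([443.2,  44.6]), array([34.1, 19.8]), 86.6)
(336, 197) 632 (array([626. ,  70.9]), array([137.4,  80.1]), 84.2)
  handle 68 (array([625.5,  71.1]), array([35.1, 20.9]), 81.2)
shift mm [-428.6 -209.6   90.7] turn [-1.000e-03  1.000e-03  1.529e+00] at [0.176  0.5991 0.2304] clock 0.15
```

>>> arm_command --increments '[[[-29,-14,6],[0,0,0.1],0],[[-58,-28,12],[0,0,0.2],0],[[-87,-42,18],[0,0,0.3],0],[[-115,-56,24],[0,0,0.4],0],[[-143,-70,30],[0,0,0.5],0]]' --force 60

```text
clock: 0.57
eef_pos: [0.2943, 0.4909, 0.2007]
tool_rot: [[-0.704, 0.711, -0.0], [0.711, 0.704, -0.0], [-0.0, -0.001, -1.0]]
force: [0.6, -0.3, 0.3]
finger_gap: 1.005
grip_force: 0.0
```

>>> arm_command --increments '[[[-32,2,6],[0,0,0.1],0],[[-64,3,12],[0,0,0.2],0],[[-96,4,18],[0,0,0.3],0],[[-128,5,24],[0,0,0.4],0],[[-160,7,30],[0,0,0.5],0]]'

```text
clock: 0.98
eef_pos: [0.4123, 0.3825, 0.1708]
tool_rot: [[-0.276, 0.961, -0.001], [0.961, 0.276, -0.0], [-0.0, -0.001, -1.0]]
force: [0.8, 0.1, 0.0]
finger_gap: 1.004
grip_force: 0.0
```

>>> arm_command --increments '[[[-34,20,7],[0,0,0.12],0],[[-68,41,15],[0,0,0.25],0],[[-103,62,22],[0,0,0.37],0],[[-137,83,30],[0,0,0.5],0],[[-137,83,30],[0,0,0.5],0]]'

```text
clock: 1.4
eef_pos: [0.5343, 0.271, 0.1396]
tool_rot: [[0.224, 0.975, 0.001], [0.975, -0.224, -0.003], [-0.002, 0.002, -1.0]]
force: [-0.3, -0.2, 0.1]
finger_gap: 1.006
grip_force: 0.0
```

```bash
python3 - <<'E'
from h import *
from plant import manip,get_image
s=manip.get_state(); im,d=get_image('wrist'); cv2.imwrite('pics/w1.png',im)
X=cloud('wrist',d,s); hsv=cv2.cvtColor(im,cv2.COLOR_BGR2HSV)
dist=np.hypot(X[...,0]-.531,X[...,1]-.278)
b=(cv2.inRange(hsv,(100,120,40),(130,255,255))>0)&(X[...,2]>.003)&(X[...,2]<.013)&(dist<.1)
h=(dist<.035)&(X[...,2]>.042)&(X[...,2]<.055)
print('table z',np.median(X[(dist>.1)&(dist<.15)][:,2]),'plate',b.sum(),rect(X[b][:,:2]),np.median(X[b][:,2]),'handle',h.sum(),rect(X[h][:,:2]),np.median(X[h][:,2]))
print(np.round(s['tool_rot'],3),s['joints'])
plan(.531,.278,.014,-13,manip.get_state())
E
```

```text
table z 0.0010648724626028533 plate 11054 (array([531.7, 280. ]), array([140.2,  79.9]), 77.1) 0.009028150602336513 handle 1214 (array([531.7, 280.6]), array([34.7, 19.6]), 77.4) 0.04871854056090808
[[ 0.224  0.975  0.001]
 [ 0.975 -0.224 -0.003]
 [-0.002  0.002 -1.   ]] [ 0.36304303  0.29263921 -0.2057433   1.07198333 -0.00304036  2.15951702]
shift mm [  4.8  -1.7 126. ] turn [-0.001  0.001  0.006] at [0.5318 0.273  0.14  ] clock 1.45
```

View pics/w1.png

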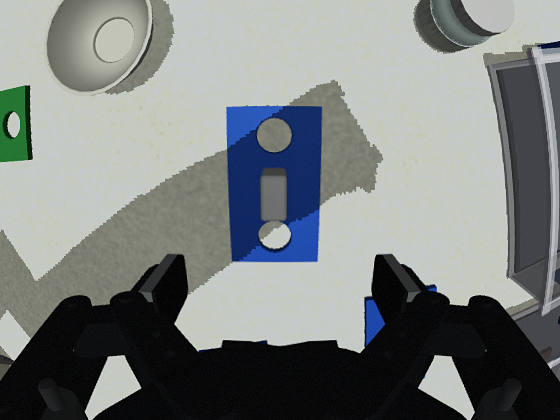

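The wrist view confirms two holes, at (274,135) and (275,235), with the handle between them at (273,195). The measured pose agrees with the other views, so I'll go down and grip.

>>> arm_command --increments '[[[3,-1,30],[0,0,0],0],[[6,-1,60],[0,0,0],0],[[6,-1,85],[0,0,0],0],[[6,-1,105],[0,0,0],0],[[6,-1,118],[0,0,0],0]]'

```text
clock: 1.87
eef_pos: [0.5272, 0.2821, 0.0207]
tool_rot: [[0.211, 0.978, -0.004], [0.978, -0.211, -0.001], [-0.002, -0.004, -1.0]]
force: [0.9, -0.3, 0.4]
finger_gap: 0.998
grip_force: 0.0
```

>>> arm_command --increments '[[[0,0,6],[0,0,0],0],[[0,0,6],[0,0,0],150],[[0,0,6],[0,0,0],255],[[0,0,6],[0,0,0],255],[[0,0,6],[0,0,0],255]]'

```text
clock: 2.28
eef_pos: [0.5313, 0.2826, 0.0188]
tool_rot: [[0.213, 0.977, 0.003], [0.977, -0.213, 0.001], [0.002, 0.002, -1.0]]
force: [-1.0, 0.1, 0.4]
finger_gap: 0.456
grip_force: 0.0
```

>>> arm_command --increments '[[[0,0,0],[0,0,0],255],[[0,0,0],[0,0,0],255],[[0,0,0],[0,0,0],255],[[0,0,0],[0,0,0],255]]'

```text
clock: 2.62
eef_pos: [0.5315, 0.2823, 0.0187]
tool_rot: [[0.213, 0.977, 0.003], [0.977, -0.213, 0.001], [0.002, 0.002, -1.0]]
force: [-0.7, 0.6, 5.7]
finger_gap: 0.228
grip_force: 59.9
```

>>> arm_command --increments '[[[0,0,-10],[0,0,0],255],[[0,0,-30],[0,0,0],255],[[0,0,-55],[0,0,0],255],[[0,0,-75],[0,0,0],255],[[0,0,-85],[0,0,0],255]]'

```text
clock: 3.03
eef_pos: [0.5312, 0.2823, 0.105]
tool_rot: [[0.213, 0.977, 0.003], [0.977, -0.213, 0.001], [0.002, 0.002, -1.0]]
force: [0.8, 0.5, -1.7]
finger_gap: 0.22
grip_force: 58.9
```

>>> arm_command --increments '[[[-15,3,0],[0,0,0],255],[[-40,8,0],[0,0,0],255],[[-70,14,0],[0,0,0],255],[[-100,20,0],[0,0,0],255],[[-130,27,0],[0,0,0],255]]'

```text
clock: 3.45
eef_pos: [0.5267, 0.1471, 0.1008]
tool_rot: [[0.213, 0.977, -0.003], [0.977, -0.213, -0.001], [-0.002, -0.003, -1.0]]
force: [1.1, -0.6, -2.6]
finger_gap: 0.222
grip_force: 58.9
```

>>> arm_command --increments '[[[-30,6,0],[0,0,0],255],[[-60,12,0],[0,0,0],255],[[-90,19,0],[0,0,0],255],[[-120,25,0],[0,0,0],255],[[-150,31,0],[0,0,0],255]]'

```text
clock: 3.87
eef_pos: [0.525, -0.006, 0.1009]
tool_rot: [[0.214, 0.977, -0.003], [0.977, -0.214, 0.0], [-0.001, -0.003, -1.0]]
force: [-0.6, 0.5, -1.6]
finger_gap: 0.224
grip_force: 58.9
```

>>> arm_command --increments '[[[-30,6,0],[0,0,0],255],[[-60,12,0],[0,0,0],255],[[-90,19,0],[0,0,0],255],[[-120,25,0],[0,0,0],255],[[-150,31,0],[0,0,0],255]]'

```text
clock: 4.28
eef_pos: [0.5232, -0.1587, 0.1008]
tool_rot: [[0.214, 0.977, -0.003], [0.977, -0.214, 0.001], [0.0, -0.003, -1.0]]
force: [1.1, 1.3, -1.6]
finger_gap: 0.228
grip_force: 58.9
```

>>> arm_command --increments '[[[-30,6,0],[0,0,0],255],[[-60,12,0],[0,0,0],255],[[-85,18,0],[0,0,0],255],[[-110,22,0],[0,0,0],255],[[-124,25,0],[0,0,0],255]]'

```text
clock: 4.7
eef_pos: [0.5216, -0.2862, 0.1009]
tool_rot: [[0.216, 0.976, -0.002], [0.976, -0.216, 0.0], [-0.0, -0.002, -1.0]]
force: [0.3, 0.4, -1.9]
finger_gap: 0.219
grip_force: 58.9
```

>>> arm_command --increments '[[[0,0,0],[0,0,0],255],[[0,0,0],[0,0,0],255],[[0,0,0],[0,0,0],255]]'

```text
clock: 4.95
eef_pos: [0.5224, -0.2824, 0.1014]
tool_rot: [[0.213, 0.977, -0.002], [0.977, -0.213, 0.002], [0.002, -0.002, -1.0]]
force: [-0.6, -0.5, -1.9]
finger_gap: 0.228
grip_force: 58.9
```

```bash
cat > m.py <<'E'
from h import *
from plant import manip,get_image
import sys
tag=sys.argv[1]
s=manip.get_state(); print(np.round(s['eef_pos'],4),s['joints'].round(2) if hasattr(s['joints'],'round') else s['joints'],np.round(s['force'],1),np.round(s['wrist_torque'],2),s['grip_force'],s['clock'])
for n in ['wrist','scene','side']:
    s=manip.get_state(); im,d=get_image(n); cv2.imwrite(f'pics/{n}_{tag}.png',im)
    X=cloud(n,d,s); hsv=cv2.cvtColor(im,cv2.COLOR_BGR2HSV); e=np.array(s['eef_pos'])
    dist=np.hypot(X[...,0]-e[0],X[...,1]-e[1])
    b=(cv2.inRange(hsv,(100,120,30),(130,255,255))>0)&(dist<.1)
    if b.sum()<50: continue
    p=X[b]; zt=np.median(p[:,2]); p=p[abs(p[:,2]-zt)<.02]
    A=np.c_[p[:,:2]-p[:,:2].mean(0),np.ones(len(p))]; k=np.linalg.lstsq(A,p[:,2],rcond=None)[0]
    res=abs(A@k-p[:,2])<.004; p=p[res]
    print(n,'plate',len(p),rect(p[:,:2]),'ztop mm',round(zt*1e3,1),'slope',k[:2].round(3))
    dp=np.hypot(X[...,0]-.525,X[...,1]+.2865)
    m=(dp<.13)&(X[...,2]>.007)&(X[...,2]<.0145); m=cv2.morphologyEx(m.astype(np.uint8),cv2.MORPH_OPEN,np.ones((3,3)))>0
    if m.sum()>50: print('   press',m.sum(),rect(X[m][:,:2]))
E
python3 m.py a
```

```text
[ 0.5224 -0.2824  0.1014] [-0.6   0.32 -0.26  1.    0.    1.18] [-0.6 -0.5 -1.9] [0.02 0.02 0.01] 58.86146128177643 4.95
wrist plate 19017 (array([ 522.7, -279.7]), array([130.5,  80.5]), 77.5) ztop mm 91.7 slope [-0.002  0.01 ]
   press 4969 (array([ 526.8, -277.3]), array([152.2, 120.3]), 77.9)
scene plate 1234 (array([ 524. , -284.7]), array([138.7,  83.6]), 76.8) ztop mm 90.8 slope [-0.016  0.004]
   press 1552 (array([ 528.5, -286.3]), array([170.4, 119.3]), 77.6)
side plate 1007 (array([ 518.6, -286.1]), array([137.,  80.]), 78.6) ztop mm 91.0 slope [-0.002  0.001]
   press 1575 (array([ 521.8, -286.6]), array([170. , 120.5]), 78.0)
```

View pics/wrist_a.png

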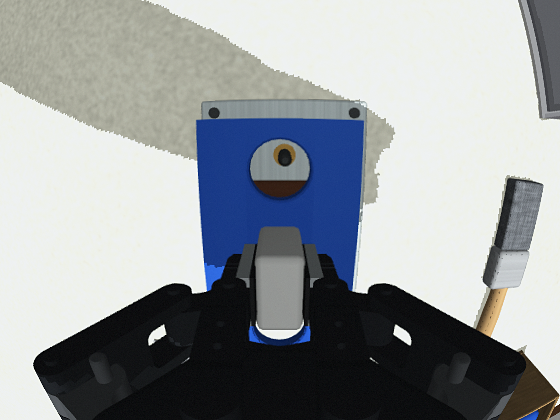

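The wrist view shows the far stud at (284,156), inside the far hole at (280,168). The plate is about 4 mm off along tool y, so I'll correct that while lowering.

>>> arm_command --increments '[[[0,4,5],[0,0,0],255],[[0,4,12],[0,0,0],255],[[0,4,20],[0,0,0],255],[[0,4,28],[0,0,0],255],[[0,4,34],[0,0,0],255]]'

```text
clock: 5.52
eef_pos: [0.5265, -0.2839, 0.0666]
tool_rot: [[0.213, 0.977, -0.002], [0.977, -0.213, 0.001], [0.001, -0.002, -1.0]]
force: [-1.1, -0.3, -1.1]
finger_gap: 0.223
grip_force: 58.9
```

>>> arm_command --increments '[[[0,0,4],[0,0,0],255],[[0,0,8],[0,0,0],255],[[0,0,12],[0,0,0],255],[[0,0,16],[0,0,0],255],[[0,0,16],[0,0,0],255]]'

```text
clock: 5.93
eef_pos: [0.5268, -0.2843, 0.0514]
tool_rot: [[0.213, 0.977, -0.001], [0.977, -0.213, 0.001], [0.0, -0.001, -1.0]]
force: [-0.5, 0.2, -1.8]
finger_gap: 0.226
grip_force: 58.9
```

```bash
python3 m.py b
```

```text
[ 0.5268 -0.2843  0.0514] [-0.6   0.38 -0.29  0.9   0.    1.18] [-0.5  0.2 -1.8] [0.03 0.03 0.02] 58.881239891052246 5.9333
wrist plate 19068 (array([ 527.2, -281.8]), array([130.8,  80.5]), 77.5) ztop mm 41.7 slope [-0.001  0.009]
   press 13627 (array([ 525.6, -281.6]), array([161.6, 120.4]), 77.8)
scene plate 1221 (array([ 528.6, -286.9]), array([139.6,  86. ]), 76.4) ztop mm 40.9 slope [-0.006  0.003]
   press 1068 (array([ 532.6, -287.6]), array([170.2, 111. ]), 78.4)
side plate 1004 (array([ 523.7, -287.5]), array([139. ,  79.9]), 78.5) ztop mm 41.2 slope [-0.005  0.   ]
   press 1057 (array([ 522.1, -286.3]), array([169.9, 120.7]), 78.1)
```

View pics/wrist_b.png

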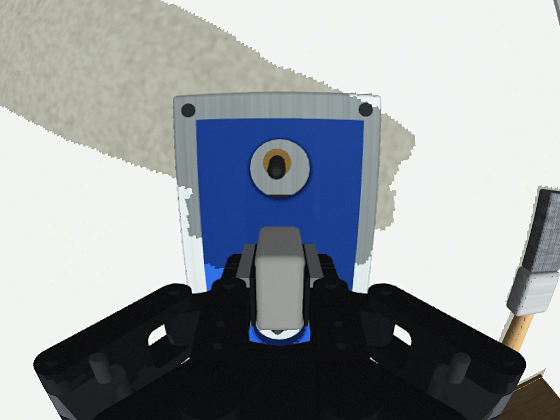

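The stud shows at (277,165), centred in the far hole at (280,168), and its tip is already above the plate. About 18 mm remain.

>>> arm_command --increments '[[[0,-1,4],[0,0,0],255],[[0,-1,8],[0,0,0],255],[[0,-1,12],[0,0,0],255],[[0,-1,15],[0,0,0],255],[[0,-1,16],[0,0,0],255]]'

```text
clock: 6.5
eef_pos: [0.5257, -0.2839, 0.0354]
tool_rot: [[0.213, 0.977, -0.001], [0.977, -0.213, 0.001], [0.001, -0.001, -1.0]]
force: [-0.9, -0.9, -0.7]
finger_gap: 0.223
grip_force: 58.9
```

>>> arm_command --increments '[[[0,0,1],[0,0,0],255],[[0,0,2],[0,0,0],255],[[0,0,2],[0,0,0],255]]'

```text
clock: 6.75
eef_pos: [0.5263, -0.2843, 0.0341]
tool_rot: [[0.213, 0.977, -0.0], [0.977, -0.213, 0.0], [0.0, -0.0, -1.0]]
force: [-0.3, 0.2, -1.2]
finger_gap: 0.225
grip_force: 58.9
```

```bash
python3 m.py c
```

```text
[ 0.5263 -0.2843  0.0341] [-0.6   0.4  -0.31  0.86  0.    1.18] [-0.3  0.2 -1.2] [0.03 0.02 0.  ] 58.88112187385559 6.75
wrist plate 18976 (array([ 526.7, -281.3]), array([129.9,  80.5]), 77.6) ztop mm 24.4 slope [-0.001  0.005]
   press 17627 (array([ 527.3, -274.8]), array([147.2, 121.1]), 77.6)
scene plate 1180 (array([ 527. , -286.7]), array([138.9,  83.8]), 77.5) ztop mm 23.5 slope [-0.003  0.002]
   press 930 (array([ 526.8, -286.1]), array([169.8, 123.2]), 77.9)
side plate 955 (array([ 523.2, -287.6]), array([138.2,  80.8]), 78.4) ztop mm 23.6 slope [-0.003  0.002]
   press 917 (array([ 523.5, -285.8]), array([171. , 122.2]), 77.6)
```

>>> arm_command --increments '[[[0,0,1],[0,0,0],255],[[0,0,1],[0,0,0],255],[[0,0,1],[0,0,0],255]]'

```text
clock: 7.15
eef_pos: [0.5266, -0.2846, 0.0338]
tool_rot: [[0.213, 0.977, 0.001], [0.977, -0.213, -0.0], [-0.0, 0.001, -1.0]]
force: [-0.1, -0.9, 1.6]
finger_gap: 0.227
grip_force: 59.0
```

It's in contact with the slips (force rose from -1.2 to +1.6 N). I'll release and retreat.

>>> arm_command --increments '[[[0,0,0],[0,0,0],150],[[0,0,0],[0,0,0],80],[[0,0,0],[0,0,0],0],[[0,0,0],[0,0,0],0],[[0,0,0],[0,0,0],0]]'

```text
clock: 7.57
eef_pos: [0.5263, -0.2844, 0.0333]
tool_rot: [[0.213, 0.977, 0.0], [0.977, -0.213, -0.0], [-0.0, 0.0, -1.0]]
force: [-0.0, -0.2, 0.3]
finger_gap: 0.912
grip_force: 0.0
```

>>> arm_command --increments '[[[0,0,0],[0,0,0],0],[[0,0,-10],[0,0,0],0],[[0,0,-30],[0,0,0],0],[[0,0,-60],[0,0,0],0],[[0,0,-90],[0,0,0],0]]'

```text
clock: 7.98
eef_pos: [0.5254, -0.2837, 0.124]
tool_rot: [[0.213, 0.977, -0.002], [0.977, -0.213, 0.001], [0.001, -0.002, -1.0]]
force: [0.8, -1.3, 0.5]
finger_gap: 1.001
grip_force: 0.0
```

>>> arm_command --increments '[[[0,0,-20],[0,0,0],0],[[0,0,-20],[0,0,0],0],[[0,0,-20],[0,0,0],0]]'

```text
clock: 8.23
eef_pos: [0.5276, -0.2853, 0.1459]
tool_rot: [[0.213, 0.977, 0.004], [0.977, -0.213, -0.003], [-0.002, 0.004, -1.0]]
force: [0.2, -0.6, -0.3]
finger_gap: 0.999
grip_force: 0.0
```

```bash
python3 m.py d
```

```text
[ 0.5276 -0.2853  0.1459] [-0.6   0.29 -0.2   1.08 -0.    1.18] [ 0.2 -0.6 -0.3] [-0.06  0.01  0.02] 0.0 8.2333
wrist plate 11433 (array([ 525.9, -286.8]), array([140.4,  80. ]), 77.4) ztop mm 24.0 slope [-0.001  0.002]
   press 10038 (array([ 524.9, -285.7]), array([170.3, 120.6]), 77.8)
scene plate 1178 (array([ 527.7, -287.2]), array([139.5,  83.9]), 77.0) ztop mm 23.0 slope [-0.009  0.003]
   press 914 (array([ 527.4, -286.5]), array([169.9, 123. ]), 78.3)
side plate 1061 (array([ 524.5, -288. ]), array([139. ,  80.8]), 77.6) ztop mm 22.9 slope [-0.    -0.003]
   press 920 (array([ 523. , -286.3]), array([170.5, 121.8]), 78.0)
```

View pics/wrist_d.png

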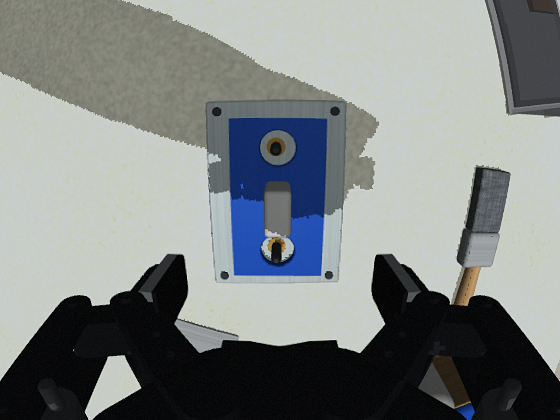

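The plate lies flat and centred, with the studs through both holes at (277,148) and (277,249). The gripper is clear of it.

```bash
python3 -c "
from plant import manip
print(manip.hand_in())"
```

```text
the job is handed in; nothing more can be done
None
```

The two-hole plate lies flat on the slips, released, with both studs through its holes and its centre within about 2 mm of the press centre; the other two blue plates were left alone, and the job was handed in at about 8 s (no verdict was returned).

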